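# Pack seven petri dishes in a round tray

### The job

Seven petri dish pairs belong in the round blue tray; five already stand round its wall. Slide the other two in through the gap in the wall without lifting or tipping any dish, so that all seven lie flat on the tray's floor in a honeycomb, one in the middle and six round it, none sticking out of the tray's round. Leave the two small bottles where they are.

Things in the scene. Friction and masses are not known exactly. Their poses are not given: they have to be found in the camera images.
- tray: Blue round dish tray, fixed to the worktop. Origin: centre of the round, on the worktop; z up. Floor 2 mm thick; round wall 24 mm high, 4 mm thick, inner radius 98 mm (outer 102 mm). In the tray's own -y direction the wall has a loading gap.
- tray_centre (a point): Centre of the tray's round, on the upper face of its floor (2 mm above the worktop); axes as the tray's.
- tray_gap (a point): Middle of the loading gap (95 mm wide), on the tray's floor, 105 mm from the tray's centre in its -y direction. Beside it two short wall cheeks flare outwards to 121 mm apart, 113 mm from the centre along -y. The floor runs out through the gap as a tongue 100 mm wide, ending in a shallow ramp that meets the worktop 130 mm from the centre.
- dish_1_mid (a point): Centre (half-way up) of a petri dish pair: two clear dishes taped together, one rigid flat cylinder 61 mm across and 30 mm high, 40 to 85 g, z its axis; stands in the tray against its wall at the start. Slides easily when pushed.
- dish_2_mid (a point): Centre (half-way up) of a petri dish pair: two clear dishes taped together, one rigid flat cylinder 61 mm across and 30 mm high, 40 to 85 g, z its axis; stands in the tray against its wall at the start. Slides easily when pushed.
- dish_3_mid (a point): Centre (half-way up) of a petri dish pair: two clear dishes taped together, one rigid flat cylinder 61 mm across and 30 mm high, 40 to 85 g, z its axis; stands in the tray against its wall at the start. Slides easily when pushed.
- dish_4_mid (a point): Centre (half-way up) of a petri dish pair: two clear dishes taped together, one rigid flat cylinder 61 mm across and 30 mm high, 40 to 85 g, z its axis; stands in the tray against its wall at the start. Slides easily when pushed.
- dish_5_mid (a point): Centre (half-way up) of a petri dish pair: two clear dishes taped together, one rigid flat cylinder 61 mm across and 30 mm high, 40 to 85 g, z its axis; stands in the tray against its wall at the start. Slides easily when pushed.
- dish_6_mid (a point): Centre (half-way up) of a petri dish pair: two clear dishes taped together, one rigid flat cylinder 61 mm across and 30 mm high, 40 to 85 g, z its axis; stands on the worktop outside the tray at the start, on the right-hand side where the gap looks. Slides easily when pushed.
- dish_7_mid (a point): Centre (half-way up) of a petri dish pair: two clear dishes taped together, one rigid flat cylinder 61 mm across and 30 mm high, 40 to 85 g, z its axis; stands on the worktop outside the tray at the start, on the right-hand side where the gap looks. Slides easily when pushed.
- bottle_red: Bystander: small round bottle with red cap, 40 mm wide, 62 mm high, origin at the centre of its underside. It stands before the tall white analyser, whose upright face (x about 0.60 m, y from -0.15 to 0.35 m, over 0.3 m high) leaves little room behind the work.
- bottle_white: Bystander: small round bottle with white cap, 40 mm wide, 62 mm high, origin at the centre of its underside.
Mind the look-alikes: they are no part of the job. What is shaped like the part that bears dish_2_mid but purple is not meant.

How it is judged (in metres and radians):
At the end, for the whole second after the job is handed in: The centres of all seven dishes lie within 73 mm (horizontally) of the tray's centre (so that none sticks out more than about 5 mm beyond the wall's inner circle), one of them within 20 mm of it; every dish lies flat (tilt under 0.1 rad) on the tray's floor (its centre below 22 mm) (horizontal distance between each of dish_1_mid, dish_2_mid, dish_3_mid, dish_4_mid, dish_5_mid, dish_6_mid, dish_7_mid and tray_centre below 0.073 m and height (world z) of each of dish_1_mid, dish_2_mid, dish_3_mid, dish_4_mid, dish_5_mid, dish_6_mid, dish_7_mid below 0.022 m and angle between each of dish_1_mid, dish_2_mid, dish_3_mid, dish_4_mid, dish_5_mid, dish_6_mid, dish_7_mid's own z axis and vertical below 0.1 rad and horizontal distance between any of dish_1_mid, dish_2_mid, dish_3_mid, dish_4_mid, dish_5_mid, dish_6_mid, dish_7_mid and tray_centre below 0.02 m); the robot touches nothing.
It fails at once if a dish is lifted more than about 20 mm, set upon another, or tipped by more than 0.5 rad (height (world z) of any of dish_1_mid, dish_2_mid, dish_3_mid, dish_4_mid, dish_5_mid, dish_6_mid, dish_7_mid above 0.037 m or angle between any of dish_1_mid, dish_2_mid, dish_3_mid, dish_4_mid, dish_5_mid, dish_6_mid, dish_7_mid's own z axis and vertical above 0.5 rad).
It fails at once if either small bottle is moved more than 30 mm (distance of any of bottle_red, bottle_white from where it was at the start of the episode above 0.03 m).
It also fails if it takes over 64 s, if anything falls off the work surface, if the arm or the gripper's body presses on something with over 40 N, if the wrist force passes 120 N, or if a joint passes its speed limit or range.

### The arm

A 6-joint arm with a two-finger parallel gripper is mounted at the origin on a cart in front of the work surface, level with it; the furniture and walls round the work are solid. World frame = base frame: x ahead of the robot, y to its left, z up, the work surface at z = 0. Lengths are in m, angles in degrees, forces in N, time in s.
With the tool pointing down it reaches from about 0.3 to 0.75 m from the base axis. Payload 8.5 kg.
Tool frame: the origin (TCP) lies at the very end of the fingers, on their centre line; the grasp point (between the pads) lies 19 mm behind it; x points along the fingers, y is the direction in which the jaws open and shut, and the axes are right-handed (so a half turn about x gives the same grasp; the last joint's range is limited). The gripper opens to 85 mm and grips with 20 to 120 N. Pads are 22 mm wide; open, the fingers measure 114 mm over their backs; the gripper's body (76 mm by 85 mm) begins 54 mm behind the grasp point. The pads swing forward as they close: fully open they stand 13 mm farther back than shut.
Start: joints at [51.434, 21.807, 74.336, -0, 83.858, -12.336], TCP at [0.243, 0.493, 0.231] pointing down, gripper open.
Joint ranges: [-178.18, 178.18], [-50.72, 133.34], [12.68, 142.11], [-81.47, 261.47], [9.98, 163.14], [-165.26, 165.26]. Speed limits (degrees/s): [136.94, 136.94, 180, 180, 180, 180].

### API

Orientations are given as a 3x3 rotation matrix whose columns are the frame's x, y, z axes.
In Python, from rig import sensors, cams, env gives the robot as it stands.
- The arm moves only by the shell command python3 -m crank 'ROWS' [FORCE]. ROWS is a JSON object of lists of equal length, an entry for each row: "hand": the closure in counts, from 0 (fully open) to 255 (shut); "translation": the shift along the tool's x, y, z in m, a list of three; "dr": the turn, a rotation vector about the tool's x, y, z in rad, a list of three. A call has 1 to 5 rows; each row is the pose to reach, as a shift and turn from the pose commanded when the call began, along the tool's axes at that moment; what a row does not reach only later rows make up. A row lasts 1/10 s, in which the tool goes at most 50 mm and 8.59 degrees, less where a joint would pass 70% of its speed; a pose out of reach is approached as far as the arm can. A call with a gripper value outside its range is refused whole. The fingers move at their own pace and stop on an object; FORCE is the grip in N (left out, the last holds). Time passes only in rows, so rows that repeat a pose let the fingers close. It gives the time, the measured TCP pose, the force and the opening at its end, in the units of the state.
- sensors.observe(): the state, without advancing time (a new reading comes with each control period).
- cams.get_image(name): name is "scene" or "top"; returns (picture, depth): 384x512x3 uint8, blue, green, red; 384x512 float32, m along the optical axis (not along the pixel's ray), 0 where there is no reading.
- cams.calibration(name): a dict with "vertical_fov" (degrees; the focal length in pixels is half the picture's height over the tangent of half this angle, whatever the lens; pixels are square), "cx", "cy" (the principal point, pixels), "distortion" ([k1, k2, p1, p2, k3] as OpenCV has them; the pictures are not rectified), "extrinsics" (4x4, takes a point from camera to world coordinates). Camera axes: x right, y down, z forward; pixel columns grow to the right and rows downward; lengths in m; the calibration is good to about 2 mm. A picture is of the moment at which its call begins. calibration takes no time and is no camera call.
- env.close_job(): hands the job in, once; it reports no verdict.
The state is a dict: "time_s": time; "q": joint angles; "qvel": joint speeds; "joint_efforts": joint torques, N m; "position": TCP position; "tool_rot": TCP orientation; "ft_force": force on the tool from outside, world axes, zero at the start; "wrist_torque": the same for the moment, N m; "grip_width": finger opening in m.
Only numpy, scipy, OpenCV 4.12 (cv2) and the standard library are available. Lean on these libraries where they do the work, as an engineer would, in place of code of your own. Each camera call takes 0.05 s, during which the arm holds its last target. There are 200 camera calls.

## Working session

There is one attempt and no reset: what is moved stays moved. The work goes in short steps, Python scripts to look and compute and a shell command to move; the robot and the scene stay as the last step left them, time stands still between calls to the robot, and variables do not carry over. Pictures are saved under pics/ and viewed, about 8 in all and at most 12, crops included, and the job is handed in when it is done.

```bash
ls; mkdir -p pics; cat > h.py <<'E'
import numpy as np, cv2
from rig import sensors, cams, env
def K(n):
    c=cams.calibration(n); f=192/np.tan(np.radians(c["vertical_fov"])/2)
    return np.array([[f,0,c["cx"]],[0,f,c["cy"]],[0,0,1]]),np.array(c["distortion"]),np.array(c["extrinsics"])
def ray(n,px,z):
    k,d,E=K(n); p=cv2.undistortPoints(np.array(px,float).reshape(-1,1,2),k,d).reshape(-1,2)
    r=np.c_[p,np.ones(len(p))]@E[:3,:3].T; o=E[:3,3]
    return o+r*((z-o[2])/r[:,2])[:,None]
def proj(n,P):
    k,d,E=K(n); W=np.linalg.inv(E); 
    return cv2.projectPoints(np.array(P,float).reshape(-1,3),cv2.Rodrigues(W[:3,:3])[0],W[:3,3],k,d)[0].reshape(-1,2)
E
python3 - <<'E'
from h import *
for n in ("top","scene"):
    im,d=cams.get_image(n); cv2.imwrite(f"pics/{n}0.png",im); np.save(f"pics/{n}0d.npy",d)
    print(n,K(n))
s=sensors.observe(); print({k:np.round(v,3) for k,v in s.items()})
E
```

```text
pics
top (array([[496.464246  ,   0.        , 255.87491464],
       [  0.        , 496.464246  , 190.76938287],
       [  0.        ,   0.        ,   1.        ]]), array([0.05925143, 0.        , 0.        , 0.        , 0.        ]), array([[-0.02568783, -0.98966985,  0.14104511,  0.38963269],
       [-0.9995652 ,  0.02747127,  0.01071166,  0.20099376],
       [-0.01447569, -0.14070863, -0.98994522,  1.14743701],
       [ 0.        ,  0.        ,  0.        ,  1.        ]]))
scene (array([[439.41206483,   0.        , 253.53183235],
       [  0.        , 439.41206483, 191.75108804],
       [  0.        ,   0.        ,   1.        ]]), array([0.02011033, 0.        , 0.        , 0.        , 0.        ]), array([[ 0.70586774, -0.39582281,  0.58743088, -0.02042066],
       [-0.70788616, -0.36438369,  0.60507992, -0.37615878],
       [-0.0254542 , -0.84294058, -0.53740418,  0.57234538],
       [ 0.        ,  0.        ,  0.        ,  1.        ]]))
{'time_s': np.float64(0.1), 'q': array([ 51.435,  21.838,  74.379,   0.   ,  83.857, -12.336]), 'qvel': array([-0.03 , -0.066, -0.019, -0.017,  0.05 ,  0.025]), 'joint_efforts': array([ 5.0000e-03, -4.4922e+01, -2.3166e+01, -0.0000e+00,  4.0000e-03,
       -0.0000e+00]), 'position': array([0.243, 0.493, 0.231]), 'tool_rot': array([[-0.001,  0.442,  0.897],
       [-0.001,  0.897, -0.442],
       [-1.   , -0.001, -0.   ]]), 'ft_force': array([-0.239,  0.836,  0.023]), 'wrist_torque': array([-0.045,  0.012,  0.012]), 'grip_width': np.float64(0.085)}
```

View pics/top0.png

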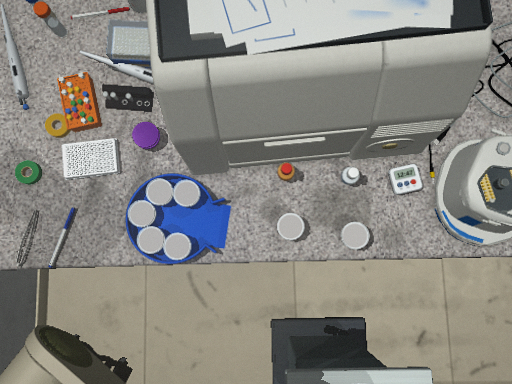

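View pics/scene0.png

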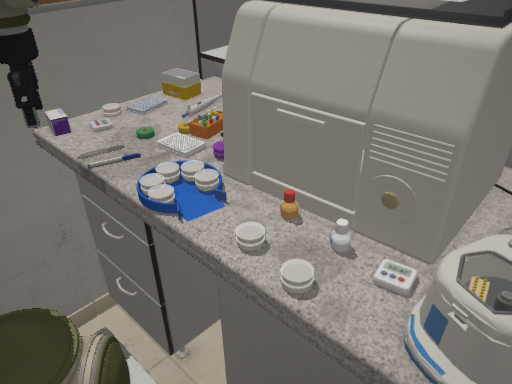

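The top view shows the tray near (170,218), with its gap facing right. The five dishes inside are at (160,192), (186,193), (141,213), (151,240) and (177,246). The two loose dishes are at (290,227) and (355,236), and the bottles are at (287,172) and (351,175). The scene view agrees with this.

```bash
cat >> h.py <<'E'
def dishes(im,R=13,show=None):
    # bright greyish caps: circle fit via distance-transform peaks
    hsv=cv2.cvtColor(im,cv2.COLOR_BGR2HSV)
    g=cv2.medianBlur(cv2.cvtColor(im,cv2.COLOR_BGR2GRAY),3); g=cv2.resize(g[170:280,80:420],None,fx=4,fy=4,interpolation=cv2.INTER_CUBIC)
    c=cv2.HoughCircles(g,cv2.HOUGH_GRADIENT,1.5,70,param1=120,param2=25,minRadius=46,maxRadius=62)
    c=c[0]; px=np.c_[(c[:,0]+.5)/4+80-.5,(c[:,1]+.5)/4+170-.5,c[:,2]/4]
    return px
def tray(im):
    hsv=cv2.cvtColor(im,cv2.COLOR_BGR2HSV); m=cv2.inRange(hsv,(100,120,60),(125,255,255)); m[:165]=0;m[275:]=0;m[:,:115]=0;m[:,250:]=0
    return m
E
python3 - <<'E'
from h import *
im=cv2.imread("pics/top0.png")
px=dishes(im)
for p in px:
    print(np.round(p,1),np.round(ray("top",p[:2],.032)[0],4), im[int(p[1]),int(p[0])])
m=tray(im); cs,_=cv2.findContours(m,0,1); c=max(cs,key=cv2.contourArea); h=cv2.convexHull(c).reshape(-1,2)
# outer rim at z .024: points left of gap
w=ray("top",c.reshape(-1,2),.024)
# circle fit, robust
P=w[:,:2]; ctr=np.array([.42,.38])
from scipy.optimize import least_squares
pl=P[P[:,1]>.34]
r=least_squares(lambda q:np.hypot(*(pl-q[:2]).T)-.102,[*pl.mean(0)],loss='soft_l1',f_scale=.002); print(r.x, np.abs(r.fun).mean(),len(pl))
# tongue corners at z~0: hull points far from centre
a=cv2.approxPolyDP(c,3,True).reshape(-1,2)
for q in a: print(q,np.round(ray("top",q,.0)[0],4)[:2])
big=cv2.resize(im[165:280,110:260],None,fx=5,fy=5)
for p in px:
    cv2.circle(big,(int((p[0]-110)*5),int((p[1]-165)*5)),int(p[2]*5),(0,255,0),1)
t=np.linspace(0,6.28,200)
for q in proj("top",np.c_[r.x[0]+.102*np.cos(t),r.x[1]+.102*np.sin(t),0*t+.024]): cv2.circle(big,(int((q[0]-110)*5),int((q[1]-165)*5)),1,(0,0,255),-1)
cv2.imwrite("pics/c1.png",big)
im=cv2.imread("pics/top0.png")
for p in [(287,168),(351,172)]: print("bottle",ray("top",p,.062))
E
```

```text
[176.6 245.9  13.9] [0.429  0.3934 0.032 ] [181 180 181]
[290.6 226.1  13.5] [0.4665 0.1373 0.032 ] [178 182 183]
[354.7 235.4  14.1] [ 0.4419 -0.0045  0.032 ] [180 185 185]
[149.9 239.6  13.6] [0.4449 0.4529 0.032 ] [175 177 178]
[186.3 192.3  13.9] [0.5494 0.3711 0.032 ] [176 177 179]
[141.3 212.9  14. ] [0.5052 0.4727 0.032 ] [177 177 179]
[159.3 190.8  14. ] [0.5545 0.4323 0.032 ] [176 177 178]
[353.9 173.6  12.2] [ 0.5818 -0.0104  0.032 ] [230 232 229]
[0.49343999 0.40781259] 0.0006390893826922168 187
[131 197] [0.5465 0.5047]
[126 212] [0.5117 0.5159]
[127 231] [0.4677 0.513 ]
[135 247] [0.4304 0.4942]
[147 257] [0.4069 0.4666]
[175 263] [0.3915 0.4026]
[193 257] [0.4039 0.3613]
[205 247] [0.4259 0.3336]
[215 252] [0.4139 0.3108]
[211 245] [0.4301 0.3198]
[224 247] [0.4247 0.29  ]
[230 206] [0.519  0.2745]
[217 204] [0.5245 0.3047]
[224 199] [0.5358 0.2882]
[213 201] [0.5318 0.3139]
[206 189] [0.5605 0.3299]
[190 177] [0.59   0.3671]
[156 176] [0.5946 0.4467]
bottle [[0.59340912 0.14234267 0.062     ]]
bottle [[0.58032065 0.0015658  0.062     ]]
```

View pics/c1.png

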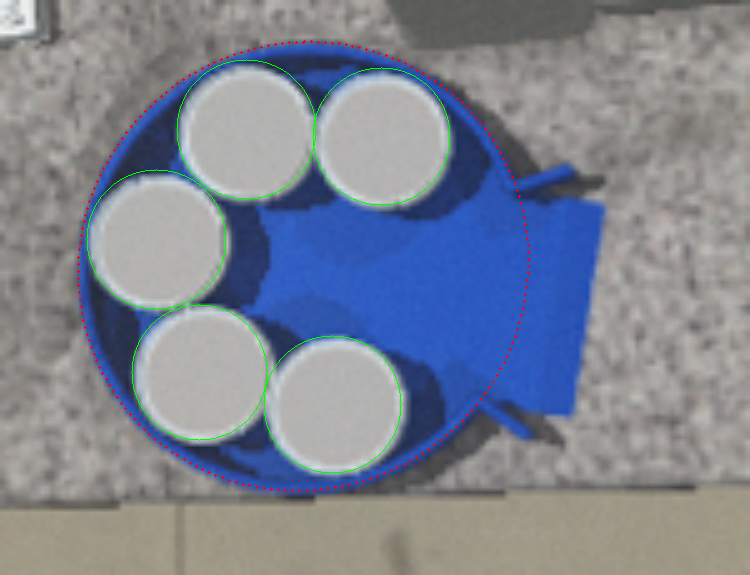

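The tray centre is at about (0.493, 0.408), with the gap direction u≈(-0.166,-0.986). In tray terms, dish 6 is at a=0.271, b=0.018 and dish 7 at a=0.415, b=0.018. My plan is to push with partly open fingers as a two-point cradle, keeping the tool's z axis along u.

```bash
cat >> h.py <<'E'
C=np.array([.4934,.4078]); u=np.array([-.166,-.986]); u/=np.linalg.norm(u); v=np.array([-u[1],u[0]])
def ab(p): q=np.array(p)[:2]-C; return np.round([q@u,q@v],4)
def plan(a,b,z):
    s=sensors.observe(); R=np.array(s["tool_rot"]); p=np.array(s["position"])
    T=np.r_[C+a*u+b*v,z]; D=np.c_[[0,0,-1],[*v,0],[*u,0]]
    print("t",round(float(s["time_s"]),2),"ab",ab(p),"z",round(float(p[2]),4),"w",s["grip_width"],"F",np.round(s["ft_force"],1))
    print("shift",np.round(R.T@(T-p),4),"dr",np.round(cv2.Rodrigues(R.T@D)[0].ravel(),4))
def look(name):
    im,_=cams.get_image("top"); cv2.imwrite(f"pics/{name}.png",im)
    for p in dishes(im):
        q=ray("top",p[:2],.032)[0]; print(ab(q),"r",round(float(np.hypot(*(q[:2]-C))),4))
E
python3 -c "
from h import *
plan(.331,.0184,.2)"
python3 -m crank '{"hand":[183,183,183,183,183],"translation":[[0,-0.0275,0.0375],[0,-0.055,0.075],[0,-0.0825,0.1125],[0,-0.11,0.15],[0,-0.1375,0.1875]],"dr":[[0.13,0,0],[0.26,0,0],[0.39,0,0],[0.52,0,0],[0.65,0,0]]}'
python3 -c "
from h import *
plan(.331,.0184,.2)"
```

```text
t 0.1 ab [-0.0426 -0.2612] z 0.2308 w 0.08546763841577404 F [-0.2  0.8  0. ]
shift [ 0.031  -0.2776  0.375 ] dr [1.2798e+00 6.0000e-04 1.3000e-03]
time_s: 0.6
position: [0.3508, 0.2854, 0.2311]
tool_rot: [[-0.0, 0.897, 0.442], [-0.0, 0.442, -0.897], [-1.0, -0.0, -0.0]]
ft_force: [0.5, -0.4, 0.0]
grip_width: 0.0245
t 0.6 ab [ 0.1444 -0.1203] z 0.2311 w 0.024459149606485556 F [ 0.5 -0.4  0. ]
shift [0.0311 0.0033 0.2325] dr [6.248e-01 1.000e-04 4.000e-04]
```

```bash
python3 -m crank '{"hand":[183,183,183,183,183],"translation":[[0.006,0.001,0.0465],[0.012,0.002,0.093],[0.018,0.002,0.1395],[0.024,0.003,0.186],[0.031,0.0033,0.2325]],"dr":[[0.125,0,0],[0.25,0,0],[0.375,0,0],[0.5,0,0],[0.625,0,0]]}'
python3 -c "
from h import *
plan(.331,.0184,.012)"
```

```text
time_s: 1.1
position: [0.4578, 0.0787, 0.2001]
tool_rot: [[0.0, 0.986, -0.167], [0.0, -0.167, -0.986], [-1.0, -0.0, -0.0]]
ft_force: [0.7, 0.7, 1.2]
grip_width: 0.0241
t 1.1 ab [0.3304 0.0195] z 0.2001 w 0.024134962397305438 F [0.7 0.7 1.2]
shift [ 0.1881 -0.0011  0.0006] dr [-0.0006 -0.0001  0.    ]
```

```bash
python3 -m crank '{"hand":[183,183,183,183,183],"translation":[[0.045,0,0],[0.09,-0.001,0],[0.135,-0.001,0],[0.17,-0.001,0],[0.188,-0.001,0]],"dr":[[0,0,0],[0,0,0],[0,0,0],[0,0,0],[0,0,0]]}'
python3 -m crank '{"hand":[183,183,183,183,183],"translation":[[0,0,-0.009],[0,0,-0.018],[0,-0.0015,-0.028],[0,-0.003,-0.038],[0,-0.0045,-0.048]],"dr":[[0,0,0],[0,0,0],[0,0,0],[0,0,0],[0,0,0]]}'
python3 -m crank '{"hand":[183,183,183,183,183],"translation":[[0,-0.0015,-0.012],[0,-0.003,-0.024],[0,-0.0045,-0.036],[0,-0.0055,-0.044],[0,-0.006,-0.048]],"dr":[[0,0,0],[0,0,0],[0,0,0],[0,0,0],[0,0,0]]}'
python3 -c "
from h import *
plan(.179,.0,.012); look('t1')"
```

```text
time_s: 1.6
position: [0.4548, 0.0808, 0.0096]
tool_rot: [[-0.005, 0.987, -0.162], [0.0, -0.162, -0.987], [-1.0, -0.005, 0.0]]
ft_force: [0.5, 0.3, -0.4]
grip_width: 0.0244
time_s: 2.1
position: [0.4599, 0.13, 0.0131]
tool_rot: [[0.002, 0.987, -0.161], [-0.0, -0.161, -0.987], [-1.0, 0.002, -0.0]]
ft_force: [0.1, -1.1, -0.0]
grip_width: 0.0241
time_s: 2.6
position: [0.4614, 0.1781, 0.0123]
tool_rot: [[-0.0, 0.987, -0.16], [-0.0, -0.16, -0.987], [-1.0, -0.0, 0.0]]
ft_force: [0.3, -2.0, 1.1]
grip_width: 0.0242
t 2.6 ab [0.2319 0.0066] z 0.0123 w 0.02418808310739289 F [ 0.3 -2.   1.1]
shift [ 0.0003 -0.0063 -0.0529] dr [0.0056 0.     0.    ]
[0.0262 0.0604] r 0.0658
[-0.0349  0.0544] r 0.0646
[0.4143 0.0176] r 0.4147
[-0.066   0.0009] r 0.066
[ 0.0246 -0.0595] r 0.0644
[-0.0368 -0.0579] r 0.0686
[0.3948 0.1597] r 0.4259
```

```bash
python3 -m crank '{"hand":[183,183,183,183,183],"translation":[[0,-0.0015,-0.012],[0,-0.003,-0.024],[0,-0.0045,-0.036],[0,-0.006,-0.046],[0,-0.0063,-0.053]],"dr":[[0,0,0],[0,0,0],[0,0,0],[0.003,0,0],[0.0056,0,0]]}'
python3 -c "
from h import *
plan(.039,.0,.012)
a,_=cams.get_image('top'); b,_=cams.get_image('scene')
cv2.imwrite('pics/v2.png',np.vstack([cv2.resize(a[165:280,110:330],(660,345)),cv2.resize(b[130:260,110:330],(420,248))[:, :].repeat(1,0) if 0 else cv2.copyMakeBorder(cv2.resize(b[140:260,110:330],(440,240)),0,0,0,220,0)]))"
```

```text
time_s: 3.15
position: [0.4636, 0.2316, 0.0123]
tool_rot: [[-0.0, 0.986, -0.166], [-0.0, -0.166, -0.986], [-1.0, -0.0, 0.0]]
ft_force: [-1.3, -0.4, 0.9]
grip_width: 0.0241
t 3.15 ab [ 1.787e-01 -1.000e-04] z 0.0123 w 0.024108873859751623 F [-1.3 -0.4  0.9]
shift [ 3.000e-04  1.000e-04 -1.397e-01] dr [-0.0003  0.0001  0.0001]
```

View pics/v2.png

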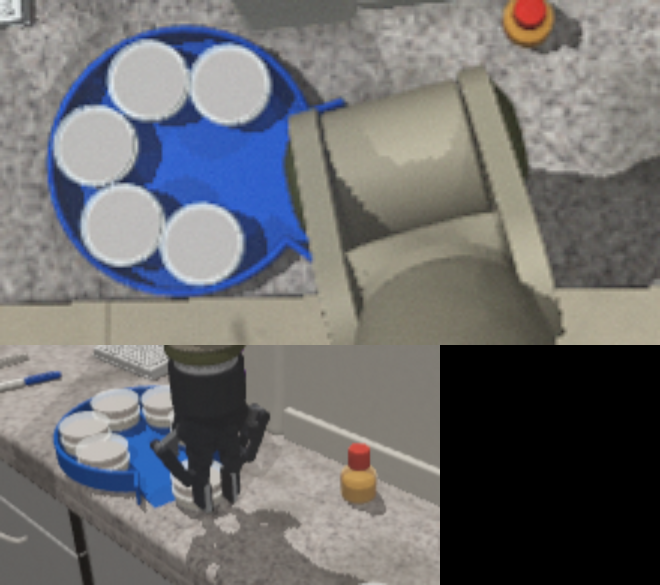

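Both views show dish 6 in front of the fingers at the ramp, near (195,475) in the lower crop. I'll push it in slowly.

```bash
python3 -m crank '{"hand":[183,183,183,183,183],"translation":[[0,0,-0.009],[0,0,-0.018],[0,0,-0.027],[0,0,-0.036],[0,0,-0.045]],"dr":[[0,0,0],[0,0,0],[0,0,0],[0,0,0],[0,0,0]]}'
python3 -m crank '{"hand":[183,183,183,183,183],"translation":[[0,0,-0.008],[0,0,-0.016],[0,0,-0.024],[0,0,-0.032],[0,0,-0.038]],"dr":[[0,0,0],[0,0,0],[0,0,0],[0,0,0],[0,0,0]]}'
python3 -c "
from h import *
plan(.042,.0,.012)
a,_=cams.get_image('top'); b,_=cams.get_image('scene')
cv2.imwrite('pics/v3.png',np.vstack([cv2.resize(a[165:280,110:330],(660,345)),cv2.copyMakeBorder(cv2.resize(b[140:260,110:330],(440,240)),0,0,0,220,0)]))"
```

```text
time_s: 3.75
position: [0.4714, 0.2757, 0.0123]
tool_rot: [[0.0, 0.986, -0.167], [0.0, -0.167, -0.986], [-1.0, 0.0, -0.0]]
ft_force: [-0.6, -0.5, 0.0]
grip_width: 0.0241
time_s: 4.25
position: [0.4777, 0.3131, 0.0123]
tool_rot: [[-0.0, 0.986, -0.167], [0.0, -0.167, -0.986], [-1.0, -0.0, -0.0]]
ft_force: [-1.0, -0.6, 0.3]
grip_width: 0.0244
t 4.25 ab [0.096  0.0002] z 0.0123 w 0.02437319729281313 F [-1.  -0.6  0.3]
shift [ 0.0003 -0.0003 -0.054 ] dr [-0.0006 -0.0001  0.    ]
```

View pics/v3.png

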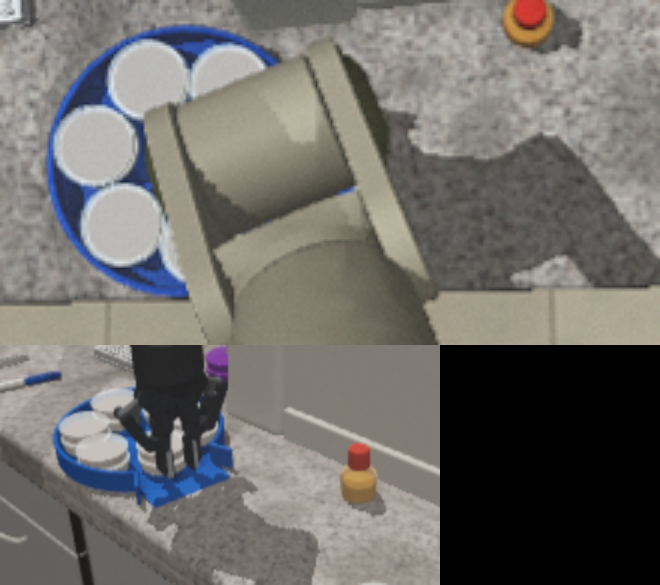

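Dish 6 is through the gap at (160,450) in the lower crop and centred. I'll push it to the middle.

```bash
python3 -m crank '{"hand":[183,183,183,183,183],"translation":[[0,0,-0.006],[0,0,-0.012],[0,0,-0.018],[0,0,-0.024],[0,0,-0.030]],"dr":[[0,0,0],[0,0,0],[0,0,0],[0,0,0],[0,0,0]]}'
python3 -m crank '{"hand":[183,183,183,183,183],"translation":[[0,0,-0.006],[0,0,-0.012],[0,0,-0.017],[0,0,-0.021],[0,0,-0.024]],"dr":[[0,0,0],[0,0,0],[0,0,0],[0,0,0],[0,0,0]]}'
python3 -c "
from h import *
plan(.13,0,.012)"
```

```text
time_s: 4.85
position: [0.4826, 0.3424, 0.0123]
tool_rot: [[-0.0, 0.986, -0.167], [-0.0, -0.167, -0.986], [-1.0, -0.0, 0.0]]
ft_force: [-0.7, -1.0, 0.1]
grip_width: 0.0242
time_s: 5.35
position: [0.4866, 0.3659, 0.0123]
tool_rot: [[-0.0, 0.986, -0.167], [-0.0, -0.167, -0.986], [-1.0, -0.0, 0.0]]
ft_force: [-0.5, 0.0, 0.4]
grip_width: 0.024
t 5.35 ab [0.0424 0.0003] z 0.0123 w 0.024017796668801945 F [-0.5  0.   0.4]
shift [ 0.0003 -0.0002  0.0876] dr [-0.0007  0.      0.    ]
```

```bash
python3 -m crank '{"hand":[183,183,183,183,183],"translation":[[0,0,0.015],[0,0,0.033],[0,0,0.051],[0,0,0.069],[0,0,0.088]],"dr":[[0,0,0],[0,0,0],[0,0,0],[0,0,0],[0,0,0]]}'
python3 -m crank '{"hand":[183,183,183,183,183],"translation":[[-0.04,0,0.01],[-0.08,0,0.03],[-0.09,0,0.075],[-0.09,0,0.12],[-0.09,0,0.165]],"dr":[[0,0,0],[0,0,0],[0,0,0],[0,0,0],[0,0,0]]}'
python3 -c "
from h import *
look('t4');plan(.475,0.0178,.1)"
```

```text
time_s: 5.85
position: [0.4719, 0.2783, 0.0124]
tool_rot: [[0.0, 0.986, -0.167], [0.0, -0.167, -0.986], [-1.0, 0.0, -0.0]]
ft_force: [-0.5, 0.2, -0.6]
grip_width: 0.0241
time_s: 6.35
position: [0.4441, 0.1148, 0.103]
tool_rot: [[0.002, 0.986, -0.166], [-0.0, -0.166, -0.986], [-1.0, 0.002, -0.0]]
ft_force: [1.1, -0.5, -0.2]
grip_width: 0.0246
[-0.0658  0.0001] r 0.0658
[0.0043 0.0004] r 0.0043
[ 0.0249 -0.0611] r 0.066
[0.0252 0.0611] r 0.0661
[-0.0363 -0.0562] r 0.0669
[-0.034   0.0545] r 0.0643
[0.3813 0.1587] r 0.413
t 6.4 ab [ 0.302 -0.   ] z 0.1026 w 0.02387919191069254 F [ 2.2 -1.9 -0.3]
shift [0.0029 0.0184 0.173 ] dr [-0.0034  0.002   0.0001]
```

Dish 6 now sits 4 mm from the centre and the ring is intact. Next is dish 7 (a=0.4145, b=0.0177).

```bash
python3 -m crank '{"hand":[183,183,183,183,183],"translation":[[0,0.004,0.04],[0,0.009,0.085],[0,0.014,0.13],[0,0.018,0.173],[0.03,0.018,0.173]],"dr":[[0,0,0],[0,0,0],[0,0,0],[0,0,0],[0,0,0]]}'
python3 -m crank '{"hand":[183,183,183,183,183],"translation":[[0.03,0,0],[0.055,0,0],[0.06,0,0],[0.06,0,-0.008],[0.06,0,-0.016]],"dr":[[0,0,0],[0,0,0],[0,0,0],[0,0,0],[0,0,0]]}'
python3 -c "
from h import *
plan(.179,0,.012)"
```

```text
time_s: 6.9
position: [0.4356, -0.0625, 0.0744]
tool_rot: [[0.008, 0.985, -0.172], [-0.004, -0.172, -0.985], [-1.0, 0.008, 0.003]]
ft_force: [-0.0, 0.5, -1.0]
grip_width: 0.0242
time_s: 7.4
position: [0.4367, -0.0412, 0.0133]
tool_rot: [[0.002, 0.986, -0.167], [-0.001, -0.167, -0.986], [-1.0, 0.002, 0.0]]
ft_force: [0.0, -0.8, 0.3]
grip_width: 0.0241
t 7.4 ab [0.4522 0.0186] z 0.0133 w 0.024131542440850563 F [ 0.  -0.8  0.3]
shift [ 0.0012 -0.0189 -0.2732] dr [-0.001   0.0003 -0.0017]
```

```bash
python3 -m crank '{"hand":[183,183,183,183,183],"translation":[[0,-0.001,-0.011],[0,-0.002,-0.022],[0,-0.003,-0.033],[0,-0.004,-0.044],[0,-0.005,-0.055]],"dr":[[0,0,0],[0,0,0],[0,0,0],[0,0,0],[0,0,0]]}'
python3 -m crank '{"hand":[183,183,183,183,183],"translation":[[0,-0.001,-0.011],[0,-0.002,-0.022],[0,-0.003,-0.033],[0,-0.004,-0.044],[0,-0.005,-0.055]],"dr":[[0,0,0],[0,0,0],[0,0,0],[0,0,0],[0,0,0]]}'
python3 -m crank '{"hand":[183,183,183,183,183],"translation":[[0,-0.001,-0.011],[0,-0.002,-0.022],[0,-0.003,-0.033],[0,-0.004,-0.044],[0,-0.005,-0.055]],"dr":[[0,0,0],[0,0,0],[0,0,0],[0,0,0],[0,0,0]]}'
python3 -m crank '{"hand":[183,183,183,183,183],"translation":[[0,-0.001,-0.011],[0,-0.002,-0.022],[0,-0.003,-0.033],[0,-0.004,-0.044],[0,-0.004,-0.055]],"dr":[[0,0,0],[0,0,0],[0,0,0],[0,0,0],[0,0,0]]}'
python3 -c "
from h import *
plan(.179,.0,.012)
a,_=cams.get_image('top'); b,_=cams.get_image('scene')
cv2.imwrite('pics/v5.png',np.vstack([cv2.resize(a[165:280,110:330],(660,345)),cv2.copyMakeBorder(cv2.resize(b[140:260,110:330],(440,240)),0,0,0,220,0)]))"
```

```text
time_s: 7.9
position: [0.4403, 0.0144, 0.0125]
tool_rot: [[0.0, 0.986, -0.167], [-0.0, -0.167, -0.986], [-1.0, 0.0, 0.0]]
ft_force: [1.1, -1.8, 2.2]
grip_width: 0.0245
time_s: 8.4
position: [0.4445, 0.0694, 0.0123]
tool_rot: [[-0.0, 0.986, -0.167], [-0.0, -0.167, -0.986], [-1.0, -0.0, 0.0]]
ft_force: [-0.1, -0.9, 1.2]
grip_width: 0.0241
time_s: 8.9
position: [0.4487, 0.1245, 0.0123]
tool_rot: [[-0.0, 0.986, -0.167], [-0.0, -0.167, -0.986], [-1.0, -0.0, 0.0]]
ft_force: [-0.3, -1.8, 2.2]
grip_width: 0.0239
time_s: 9.4
position: [0.4539, 0.1793, 0.0123]
tool_rot: [[-0.0, 0.986, -0.167], [-0.0, -0.167, -0.986], [-1.0, -0.0, 0.0]]
ft_force: [0.1, -1.9, 1.3]
grip_width: 0.0242
t 9.4 ab [ 0.2319 -0.0011] z 0.0123 w 0.02418158231086311 F [ 0.1 -1.9  1.3]
shift [ 0.0003  0.001  -0.0529] dr [-0.0007  0.0001  0.0003]
```

View pics/v5.png

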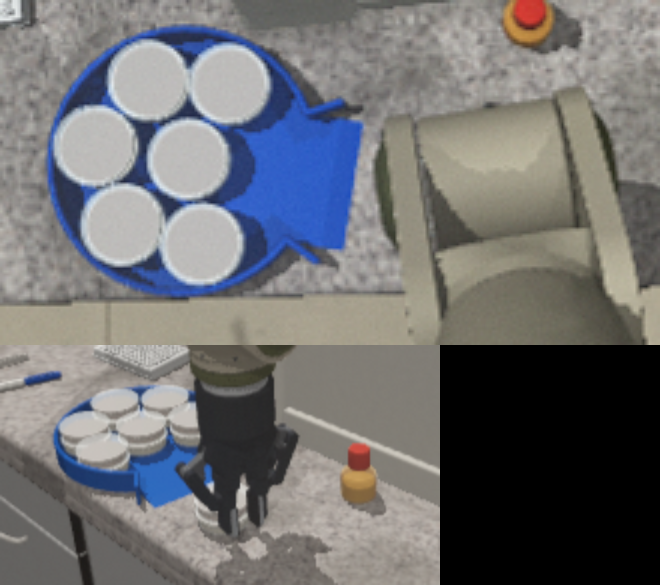

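Six dishes are in place, and dish 7 is held by the fingers in front of the tongue at (222,505). The final push is 127 mm.

```bash
python3 -m crank '{"hand":[183,183,183,183,183],"translation":[[0,0.0005,-0.01],[0,0.001,-0.02],[0,0.001,-0.03],[0,0.001,-0.04],[0,0.001,-0.05]],"dr":[[0,0,0],[0,0,0],[0,0,0],[0,0,0],[0,0,0]]}'
python3 -m crank '{"hand":[183,183,183,183,183],"translation":[[0,0,-0.009],[0,0,-0.018],[0,0,-0.027],[0,0,-0.036],[0,0,-0.045]],"dr":[[0,0,0],[0,0,0],[0,0,0],[0,0,0],[0,0,0]]}'
python3 -m crank '{"hand":[183,183,183,183,183],"translation":[[0,0,-0.008],[0,0,-0.016],[0,0,-0.023],[0,0,-0.029],[0,0,-0.032]],"dr":[[0,0,0],[0,0,0],[0,0,0],[0,0,0],[0,0,0]]}'
python3 -m crank '{"hand":[183,183,183,183,183],"translation":[[0,0,0.015],[0,0,0.035],[-0.03,0,0.07],[-0.07,0,0.11],[-0.09,0,0.15]],"dr":[[0,0,0],[0,0,0],[0,0,0],[0,0,0],[0,0,0]]}'
python3 -m crank '{"hand":[183,183],"translation":[[-0.03,0,0.04],[-0.04,0,0.06]],"dr":[[0,0,0],[0,0,0]]}'
python3 -c "
from h import *
look('t6')
a=cv2.imread('pics/t6.png'); b,_=cams.get_image('scene')
cv2.imwrite('pics/v6.png',np.vstack([cv2.resize(a[165:280,110:330],(660,345)),cv2.copyMakeBorder(cv2.resize(b[140:260,110:330],(440,240)),0,0,0,220,0)]))"
```

```text
time_s: 10.0
position: [0.4633, 0.2284, 0.0123]
tool_rot: [[-0.0, 0.986, -0.167], [-0.0, -0.167, -0.986], [-1.0, -0.0, 0.0]]
ft_force: [-0.2, -0.9, 0.6]
grip_width: 0.0241
time_s: 10.5
position: [0.4709, 0.2726, 0.0123]
tool_rot: [[0.0, 0.986, -0.167], [0.0, -0.167, -0.986], [-1.0, -0.0, -0.0]]
ft_force: [-0.3, -0.4, 0.3]
grip_width: 0.0237
time_s: 11.0
position: [0.4762, 0.304, 0.0122]
tool_rot: [[0.0, 0.986, -0.167], [0.0, -0.167, -0.986], [-1.0, -0.0, -0.0]]
ft_force: [0.3, -1.0, 0.1]
grip_width: 0.0243
time_s: 11.5
position: [0.451, 0.1549, 0.1035]
tool_rot: [[0.002, 0.986, -0.166], [0.0, -0.166, -0.986], [-1.0, 0.002, -0.0]]
ft_force: [0.9, -0.4, 0.2]
grip_width: 0.024
time_s: 11.7
position: [0.441, 0.0943, 0.1442]
tool_rot: [[0.004, 0.986, -0.169], [-0.001, -0.169, -0.986], [-1.0, 0.004, 0.0]]
ft_force: [-0.0, 1.2, -0.1]
grip_width: 0.0241
[ 0.0247 -0.0603] r 0.0652
[ 0.0045 -0.0004] r 0.0045
[ 0.0669 -0.0002] r 0.0669
[-0.0347  0.0536] r 0.0638
[0.0252 0.0611] r 0.0661
[-0.0346 -0.0559] r 0.0658
[-0.0673 -0.001 ] r 0.0673
```

View pics/v6.png

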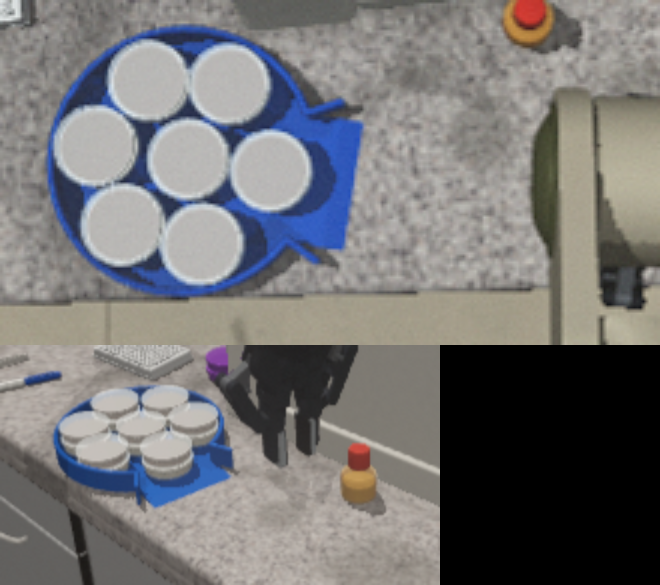

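The final view shows all seven dishes flat in the honeycomb. The centre dish is at (189,158), the last one at (270,170), and the arm is clear. I'm handing the job in.

```bash
python3 -c "
from rig import env; print(env.close_job())"
```

```text
the job is handed in; nothing more can be done
None
```

I pushed both loose dishes into the tray through the gap, using the partly open fingers as a two-point cradle. No dish was gripped or lifted. I handed the job in at about 12 s of the 64 s allowed.

- **Dish positions:** in the last top view the middle dish is 4.5 mm from the tray's centre (limit 20 mm). The other six are 64–67 mm from it (limit 73 mm); the one at the gap is at 66.9 mm.
- **Flatness:** all seven look flat on the tray floor in both views. I judged this by eye and did not measure tilt or height.
- **Forces and clearance:** wrist force read about 3 N or less at each check. The arm stood clear of everything when I handed the job in.
- **Bottles:** I did not go near either bottle. The red one looks unmoved in the last picture; I did not measure either one again.

No check failed or disagreed, except that the arm hid dish 6 from the top camera during its push. I used the scene camera for that stretch.

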